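# Index the specimen changer and shut its cover

## Task

Work the lever of the specimen changer with full strokes, letting it spring back each time, as many as it takes for the square block to come to the measuring station beside the steel pointer post; do not touch the carousel or the specimens. Then lift the knee of the cover's folding stay past centre to unlock it, and lower the cover gently until it is fully shut. Leave everything standing round the changer where it is.

Things in the scene. Friction and masses are not known exactly. Their poses are not given: they have to be found in the camera images.
- machine: Specimen changer, fixed, may stand turned: beige base 230 x 230 mm, clear walls to 108 mm height, open at the top. Origin: centre of its underside. Its x axis points from its front (robot side) to its far side, y to its left, z up. Cover hinged along its left (+y) wall, stay outside its front (-x) wall, lever out of its right (-y) side, station at its far (+x) wall.
- axis (a point): Point on the vertical axis of carousel and lever, at the machine's centre, 70 mm above the table.
- station (a point): Centre of the measuring station, 70 mm from the axis towards the machine's +x, 70 mm above the table (mid-height of a specimen there). A steel pointer post 30 mm wide stands on the wall's outside beside it.
- block_c (a point): Centre of the square block, the specimen to bring to the station: steel, 32 x 32 x 60 mm, upright and loose in its pocket (play about 6 mm), its top 100 mm above the table. It starts 2, 3, 4 or 5 pockets (strokes) before the station. The other specimens, equally tall: a round bar, an L-shaped angle, a stepped round piece.
- lever_grip (a point): Middle of the gripping length of the lever's upright black handle: a round post 22 mm in diameter, 175 mm from the axis, its top 107 mm above the table; this point is 85 mm above the table. The flat lever below it runs at 12 to 22 mm height.
- lever (a joint): Ratchet lever's angle about the vertical axis, rad: 0 at rest, 0.855 (49 degrees) at its end stop. At rest it points 24.5 degrees to the front of the machine's -y; push it away from the robot (anticlockwise from above), about 4 N at the handle. A spring returns it within 1 s. Only a stroke to the stop, let back fully, counts: it turns the carousel one pocket.
- carousel: Aluminium carousel 200 mm wide, walls to 62 mm above the table; origin on its axis, on the table. 8 pockets 45 degrees apart, centres 70 mm from the axis. Each full lever stroke turns it 45 degrees, anticlockwise from above; it stays there while the lever returns and the lever cannot turn it back. Not to be touched.
- lid (a joint): Angle of the cover, rad: 0 as found, open and nearly upright (88 degrees from shut); grows as it closes; 1.536 is fully shut. Its stiff hinge holds it where it is left; about 2 to 5 N at the free edge moves it once the stay is unlocked. While the stay is locked it cannot be closed.
- lid_hinge (a point): Middle of the cover's hinge line, which runs along the machine's x, 108 mm to the +y side of the axis and 110 mm above the table.
- lid_edge (a point): Middle of the cover's free edge, 214 mm from the hinge line. The cover: a clear plate 222 mm along machine x, 220 mm from hinge to edge, 6 mm thick with a 10 mm aluminium rim; its inner face lies in the hinge line. A black port 48 mm wide, 18 mm tall stands on its outer face above the station. Shut, its outer face is 116 mm above the table.
- stay_pivot (a point): Pivot of the stay's lower link on the machine: 121 mm to the -x side of the axis, 85 mm to the -y side, 110 mm above the table. Both links swing in the upright plane parallel to the machine's y and z.
- knee_tab (a point): Middle of the thumb tab at the stay's knee: an upright steel plate 14 mm thick (along machine x), 28 mm wide, about 40 mm tall, fixed to the lower link and reaching about 16 mm beyond this point. It moves on a circle of 90 mm radius about stay_pivot. Lifting it means turning it about the pivot, up and towards the machine's -y.
- knee (a joint): Bend of the stay's knee, rad: 0 locked (against its stop, just below centre), about 0.12 straight, more is unlocked and folding upward, about 2.6 when the cover is shut. Lifted past 0.4 or so, it stays when let go.
- roundbar: Round bar specimen, 36 mm wide, 60 mm tall. Origin: centre of its underside. Not to be touched.
- angle: L-shaped specimen, 32 mm wide, 60 mm tall. Origin: centre of its underside. Not to be touched.
- pipe: Stepped round specimen, 36 mm wide below, 20 mm above, 60 mm tall. Origin: centre of its underside. Not to be touched.
- jar: Amber jar, 56 mm wide, 100 mm tall. Origin: centre of its underside. To be left in place.
- bottle: White bottle, 60 mm wide, 170 mm tall. Origin: centre of its underside. To be left in place.
- caliper: Caliper lying flat, 160 mm long, 14 mm high. Origin: centre of its underside. To be left in place.
- gaugebox: Wooden gauge box 140 x 80 x 45 mm. Origin: centre of its underside. To be left in place.
- cup: Grey cup with pens, 76 mm wide, 90 mm tall, pens to 140 mm. Origin: centre of its underside. To be left in place.
- weight: Brass weight, 52 mm wide, 66 mm tall. Origin: centre of its underside. To be left in place.
- puckbox: Open white tray 110 x 90 x 30 mm. Origin: centre of its underside. To be left in place.
- block: The square block itself; origin: centre of its underside. Not to be touched.

How it is judged:
By the outcome, as a careful person would: the job done as asked, in the order asked, and still so for the second after the job is handed in, with the robot touching nothing.
It also fails if it takes over 72 s, if anything falls off the work surface, if the arm or the gripper's body presses on something with over 40 N, if the wrist force passes 120 N, or if a joint passes its speed limit or range.

## Robot

A 7-joint arm with a two-finger parallel gripper is mounted at the origin on the work surface. World frame = base frame: x ahead of the robot, y to its left, z up, the work surface at z = 0. Lengths are in m, angles in degrees, forces in N, time in s.
With the tool pointing down it reaches from about 0.35 to 0.775 m from the base axis. Payload 3.1 kg.
Tool frame: the origin (TCP) lies on the centre line of the jaws, within the pads' length; the fingertips stand 17 mm ahead of it and the grasp point (between the pads) lies 2 mm behind it (robot.tip_reach is the distance from the TCP to the fingertips, in m); z points along the fingers, y is the line along which they close (so a half turn about z gives the same grasp; the last joint's range is limited). The gripper opens to 85 mm and grips with 20 to 120 N. Pads are 22 mm wide; open, the fingers measure 114 mm over their backs; the gripper's body (76 mm by 85 mm) begins 54 mm behind the grasp point. The pads swing forward as they close: fully open they stand 13 mm farther back than shut.
Start: joints at [71.866, 17.813, 0.802, 86.603, -0.252, 75.585, -1.558], TCP at [0.149, -0.529, 0.248] pointing down, gripper open.
Joint ranges: [-154.91, 154.91], [-16.99, 109.72], [-72.82, 74.43], [7.12, 147.25], [-82.49, 262.49], [11.32, 116.49], [-174.64, 174.64]. Speed limits (degrees/s): [159.86, 159.86, 180, 180, 180, 180, 180].

## Interface

Orientations are given as [roll, pitch, yaw] about the fixed x, y, z axes, in that order (R = Rz(yaw) Ry(pitch) Rx(roll)).
In Python, from station import robot, fingers, vision, workorder, recognise gives the robot as it stands. Calls block until the motion is done:
- robot.move_to(position, orientation): joint-space move of the TCP to a pose.
- robot.line_to(position, orientation=None, velocity=0.15, f_stop=None): straight line of the TCP; orientation=None keeps the orientation; velocity is the mean speed in m/s. With f_stop (N) it stops when the force on the tool has changed by that much, and returns True; else False.
- robot.move_j(angles): joint-space move.
- fingers.gripper_to(opening, force=None): opening from 0.0 (shut) to 1.0 (fully open); force is the grip in N (None keeps the last); returns when the fingers have stopped.
- robot.pause(seconds).
- robot.inverse_kinematics(position, orientation): joint angles nearest the present ones, or None.
- vision.grab_frame(name): name is "scene" or "side" or "wrist"; returns the picture (384x512x3 uint8, red, green, blue); there is no depth.
- vision.calibration(name): a dict with "mtx" (3x3 intrinsics, pixels), "extrinsics" (4x4, takes a point from world to camera coordinates); the wrist camera has in their place "T_tool_cam" (4x4, takes a point from camera to tool coordinates, whose origin is the TCP and whose axes are the flange's). Camera axes: x right, y up, looking along -z (the intrinsics and any distortion apply to the point x, -y, -z); pixel columns grow to the right and rows downward; lengths in m; the calibration is good to about 2 mm. A picture is of the moment at which its call begins: read the wrist's pose just before it. calibration takes no time and is no camera call.
A pose or a line that the arm cannot do raises robot.PlanningError and nothing moves.
- workorder.close_job(): hands the job in; it is judged then, once.
Trained networks look in the newest picture that a camera, given by its name, has taken for a name from the list of things; names that differ only in an ending like _2 or _b are one class to them, and where a whole thing is asked for, a point or a joint stands for the part that bears it (a point fixed in the world has none). Each returns a list of dicts, best first, with "p" (0 to 1); they miss things now and then, are a little off and sometimes report something else, mostly with a low value. They report only what shows in the picture. A call takes as long as a camera call.
- recognise(label, camera): "rect" ([centre column, centre row, width, height] in pixels, round what is visible of it).
Readings, each from a call of its own:
- robot.current_time_s(): time.
- robot.current_joint_positions(): joint angles.
- robot.current_dq(): joint speeds.
- robot.current_joint_torque(): joint torques, N m.
- robot.current_tool_pos(): TCP position.
- robot.current_eef_rot(): TCP orientation.
- robot.current_contact_force(): force on the tool from outside, world axes, zero at the start.
- robot.current_torque(): the same for the moment, N m.
- robot.current_finger_gap(): opening from 0.0 (shut) to 1.0 (fully open).
- robot.current_gripper_force(): force on a finger pad.
Only numpy, scipy, OpenCV 4.12 (cv2) and the standard library are available. Lean on these libraries where they do the work, as an engineer would, in place of code of your own. Each camera call takes 0.05 s, during which the arm holds its last target. There are 200 camera calls.

## Working session

There is one attempt and no reset: what is moved stays moved. The work goes in short steps, each a Python script; the robot and the scene stay as the last script left them, time stands still between calls to the robot, and variables do not carry over. Pictures are saved under pics/ and viewed, at most 10 in all, crops included, and the job is handed in when it is done.

```bash
mkdir -p pics; ls
cat > h.py <<'E'
import numpy as np, cv2
from station import robot, fingers, vision, workorder, recognise
def snap(cam,fn=None):
    im=vision.grab_frame(cam)
    if fn: cv2.imwrite('pics/'+fn,cv2.cvtColor(im,cv2.COLOR_RGB2BGR))
    return im
def proj(cam,P):
    c=vision.calibration(cam); P=np.atleast_2d(P)
    q=(np.c_[P,np.ones(len(P))]@np.array(c['extrinsics']).T)[:,:3]*[1,-1,-1]
    u=q@np.array(c['mtx']).T
    return u[:,:2]/u[:,2:]
def onplane(cam,uv,z):
    c=vision.calibration(cam);E=np.array(c['extrinsics']);R=E[:3,:3];o=-R.T@E[:3,3]
    d=R.T@(np.linalg.solve(np.array(c['mtx']),[uv[0],uv[1],1])*[1,-1,-1])
    return o+d*(z-o[2])/d[2]
E
python3 - <<'E'
from h import *
for c in('scene','side'):
    snap(c,c+'0.png'); print(c,vision.calibration(c))
    for n in ('machine','lever_grip','block_c','knee_tab','lid_edge','carousel','roundbar','angle','pipe','jar','bottle','caliper','gaugebox','cup','weight','puckbox'):
        print(n,[(np.round(r['rect'],0).tolist(),round(r['p'],2)) for r in recognise(n,c)[:2]])
E
```

```text
pics
scene {'mtx': array([[388.0468891 ,   0.        , 248.55340131],
       [  0.        , 388.0468891 , 192.06370202],
       [  0.        ,   0.        ,   1.        ]]), 'extrinsics': array([[ 0.3508751 ,  0.93642052, -0.00181123, -0.25302618],
       [-0.6317785 ,  0.23815306,  0.73765781,  0.20335333],
       [ 0.69118926, -0.25768146,  0.67517233, -1.53031814],
       [ 0.        ,  0.        ,  0.        ,  1.        ]])}
machine [([221.0, 205.0, 112.0, 150.0], 0.83)]
lever_grip [([177.0, 216.0, 21.0, 30.0], 0.71)]
block_c [([201.0, 229.0, 18.0, 20.0], 0.73)]
knee_tab [([229.0, 176.0, 67.0, 34.0], 0.9)]
lid_edge [([269.0, 188.0, 12.0, 116.0], 0.93), ([177.0, 215.0, 16.0, 32.0], 0.36)]
carousel [([225.0, 227.0, 72.0, 42.0], 0.94)]
roundbar [([227.0, 228.0, 72.0, 45.0], 0.69), ([211.0, 216.0, 12.0, 17.0], 0.6)]
angle [([246.0, 213.0, 12.0, 18.0], 0.58)]
pipe [([229.0, 211.0, 10.0, 21.0], 0.44), ([156.0, 281.0, 21.0, 27.0], 0.42)]
jar [([168.0, 189.0, 24.0, 33.0], 0.72), ([160.0, 283.0, 24.0, 33.0], 0.16)]
bottle [([115.0, 233.0, 25.0, 54.0], 0.76)]
caliper []
gaugebox [([322.0,
[... 887 characters left out ...]
)]
carousel [([273.0, 228.0, 66.0, 48.0], 0.63), ([333.0, 269.0, 16.0, 23.0], 0.31)]
roundbar [([263.0, 244.0, 10.0, 23.0], 0.67), ([262.0, 174.0, 73.0, 57.0], 0.36)]
angle [([253.0, 220.0, 11.0, 13.0], 0.66)]
pipe [([253.0, 234.0, 8.0, 19.0], 0.54)]
jar [([235.0, 295.0, 21.0, 28.0], 0.91)]
bottle [([309.0, 309.0, 22.0, 40.0], 0.91), ([233.0, 294.0, 17.0, 30.0], 0.16)]
caliper [([227.0, 243.0, 30.0, 42.0], 0.88), ([264.0, 173.0, 73.0, 57.0], 0.5)]
gaugebox [([218.0, 183.0, 26.0, 35.0], 0.93), ([276.0, 241.0, 8.0, 12.0], 0.33)]
cup []
weight [([334.0, 269.0, 18.0, 23.0], 0.79), ([271.0, 213.0, 85.0, 140.0], 0.62)]
puckbox [([320.0, 212.0, 34.0, 30.0], 0.7), ([273.0, 229.0, 64.0, 48.0], 0.57)]
```

```bash
cat >> h.py <<'E'
from scipy.optimize import least_squares
def M2W(p,P):
    c,s=np.cos(p[2]),np.sin(p[2]); P=np.atleast_2d(P).astype(float)
    return np.c_[P[:,0]*c-P[:,1]*s+p[0],P[:,0]*s+P[:,1]*c+p[1],P[:,2]]
def leverpt(q,z,r=.175):
    a=-np.pi/2-np.radians(24.5)+q
    return [r*np.cos(a),r*np.sin(a),z]
def wires(p):
    L=[]
    h=.115
    for z in(0,.108):
        q=[[-h,-h,z],[h,-h,z],[h,h,z],[-h,h,z],[-h,-h,z]]; L.append(M2W(p,q))
    t=np.linspace(0,2*np.pi,40); L.append(M2W(p,np.c_[.1*np.cos(t),.1*np.sin(t),0*t+.062]))
    L.append(M2W(p,[leverpt(0,.022),leverpt(0,.107)]))
    y=.108-.214*np.cos(np.radians(88));z=.11+.214*np.sin(np.radians(88))
    L.append(M2W(p,[[-.111,.108,.11],[-.111,y,z],[.111,y,z],[.111,.108,.11]]))
    return L
E
python3 - <<'E'
from h import *
obs=[('scene',leverpt(0,.07),(177,216)),('scene',[0,0,.06],(225,228)),('scene',[0,.1005,.324],(269,188-0)),
('side',leverpt(0,.07),(266,273)),('side',[0,0,.06],(273,228))]
obs=[o for o in obs if o[1][2]<.3]
f=lambda p:np.concatenate([proj(c,M2W(p,P))[0]-uv for c,P,uv in obs])
best=min((least_squares(f,[.6,-.1,y],loss='soft_l1') for y in (-.6,0,.6)),key=lambda r:r.cost)
p=best.x;print(p,np.degrees(p[2]),f(p).round(1));np.save('p0.npy',p)
for c,(x0,y0,w,hh) in dict(scene=(90,90,270,240),side=(160,110,220,220)).items():
    im=cv2.imread(f'pics/{c}0.png');k=3 if c=='scene' else 3
    im=cv2.resize(im[y0:y0+hh,x0:x0+w],None,fx=2.4,fy=2.4,interpolation=cv2.INTER_CUBIC)
    raw=im.copy()
    for l in wires(p): cv2.polylines(im,[np.int32((proj(c,l)-[x0,y0])*2.4)],False,(0,0,255),1)
    cv2.imwrite(f'pics/{c}w.png',im)
E
```

```text
[ 0.56181088 -0.00429642 -0.31678179] -18.150259671305488 [-3.9 -4.7  2.4  2.3  0.2 -0.7 -0.4  0.9]
```

View pics/scenew.png

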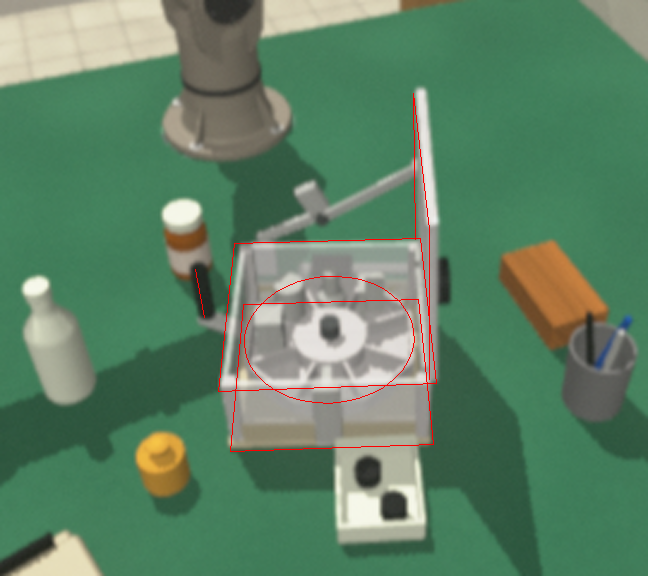

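View pics/sidew.png

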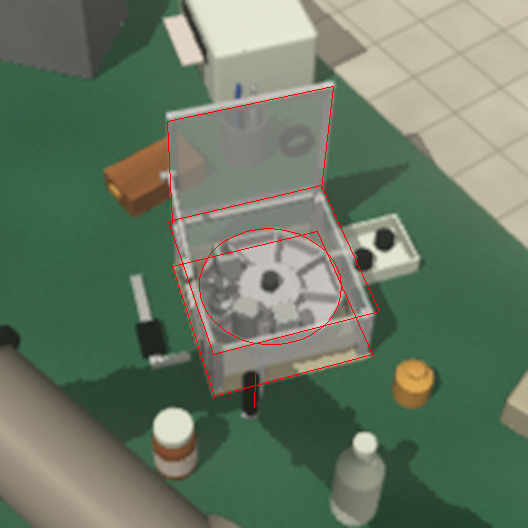

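```bash
cat >> h.py <<'E'
def inM(p,P):
    d=np.array(P,float)-[p[0],p[1],0];c,s=np.cos(p[2]),np.sin(p[2])
    return np.array([d[0]*c+d[1]*s,-d[0]*s+d[1]*c,d[2]])
def ori(p,deg): return [180,0,np.degrees(p[2])+deg]
def wproj(pose,P):
    T=np.array(pose); q=(np.c_[np.atleast_2d(P),np.ones(len(np.atleast_2d(P)))]@np.linalg.inv(T).T)[:,:3]*[1,-1,-1]
    u=q@np.array(vision.calibration('wrist')['mtx']).T
    return u[:,:2]/u[:,2:]
def wpose():
    from scipy.spatial.transform import Rotation as R
    T=np.eye(4);T[:3,:3]=R.from_euler('xyz',robot.current_eef_rot(),degrees=True).as_matrix();T[:3,3]=robot.current_tool_pos()
    return T@np.array(vision.calibration('wrist')['T_tool_cam'])
E
python3 - <<'E'
from h import *
p=np.load('p0.npy'); print(robot.current_time_s())
F=lambda c,x,y:(90+x/2.4,90+y/2.4) if c=='scene' else (160+x/2.4,110+y/2.4)
pts=[('scene',M,F('scene',*uv)) for M,uv in [(leverpt(0,.107),(198,266)),(leverpt(0,.024),(209,317)),([.115,-.115,0],(231,449)),([.115,.115,0],(431,442)),([0,0,.07],(329,325))]]
pts+=[('side',M,F('side',*uv)) for M,uv in [(leverpt(0,.107),(250,375)),([-.115,-.115,0],(214,395)),([.115,-.115,0],(370,354))]]
f=lambda p:np.concatenate([proj(c,M2W(p,P))[0]-uv for c,P,uv in pts])
r=least_squares(f,p,loss='soft_l1');p=r.x;print(p,np.degrees(p[2]),f(p).round(1));np.save('p1.npy',p)
for n,c,uv,z in [('block','scene',(201,226),.09),('block','side',(278,239),.09),('jar','scene',(168,189),.05),('jar','side',(235,295),.05),('bottle','scene',(115,233),.08),('bottle','side',(309,309),.08),('weight','scene',(158,283),.033)]:
    m=inM(p,onplane(c,uv,z));print(n,c,m.round(3),np.degrees(np.arctan2(m[1],m[0])).round())
for th in range(10,71,10):
    t=np.radians(th);print(th,proj('scene',M2W(p,[-.121,-.085+.09*np.cos(t),.11+.09*np.sin(t)])).round(1)[0],(np.array(F('scene',311,198))).round(1))
print(np.array(vision.calibration('wrist')['T_tool_cam']).round(3).tolist())
a=M2W(p,[-.06,-.13,.33])[0]
for d in (90,-90,0): print(d,robot.inverse_kinematics(a,ori(p,d)))
E
```

```text
1.7
[ 0.55916362 -0.00191448 -0.32496414] -18.619073696315585 [-0.3  0.3 -1.2 -1.2 -0.1 -0.2  1.   0.2  0.7  1.6  0.6 -0.2 -1.1  0.3
 -0.3  0.6]
block scene [ 0.012 -0.073  0.09 ] -81.0
block side [ 0.001 -0.065  0.09 ] -89.0
jar scene [-0.19  -0.193  0.05 ] -134.0
jar side [-0.179 -0.199  0.05 ] -132.0
bottle scene [ 0.02  -0.309  0.08 ] -86.0
bottle side [ 0.015 -0.319  0.08 ] -87.0
weight scene [ 0.155 -0.181  0.033] -49.0
10 [228.5 183.9] [219.6 172.5]
20 [226.9 180.1] [219.6 172.5]
30 [224.5 176.4] [219.6 172.5]
40 [221.1 173.1] [219.6 172.5]
50 [217.1 170.2] [219.6 172.5]
60 [212.4 167.8] [219.6 172.5]
70 [207.2 166.1] [219.6 172.5]
[[-0.0, 0.956, 0.292, 0.075], [1.0, 0.0, 0.0, 0.001], [-0.0, 0.292, -0.956, -0.126], [0.0, 0.0, 0.0, 1.0]]
90 [ 40.95530826   9.17481996 -34.86591972  87.802126     5.25249429
  84.6713225  -12.67358366]
-90 [ 61.09981415  14.46235603 -61.89539972  87.24245143  12.75911336
  85.93267738 160.43864239]
0 [  33.91862802    8.32457022  -26.45423895   88.03033873    3.71500326
   84.51783695 -101.26882152]
```

Run:
```python
from h import *
p=np.load('p1.npy')
robot.move_to(M2W(p,[-.05,-.06,.33])[0],ori(p,90)); print(robot.current_time_s())
T=wpose(); np.save('T1.npy',T); im=snap('wrist','w1.png')[:,:,::-1].copy()
for n in('lever_grip','block_c','knee_tab','roundbar','angle','pipe'): print(n,[(np.round(r['rect'],0).tolist(),round(r['p'],2)) for r in recognise(n,'wrist')[:2]])
for l in wires(p): cv2.polylines(im,[np.int32(wproj(T,l))],False,(0,0,255),1)
t=np.radians(43);print(wproj(T,M2W(p,[-.121,-.085+.09*np.cos(t),.11+.09*np.sin(t)])), wproj(T,M2W(p,[leverpt(0,.107),[0,-.07,.1]])))
cv2.imwrite('pics/w1w.png',im); print(robot.current_contact_force())
```

```text
3.85
lever_grip [([251.0, 209.0, 31.0, 64.0], 0.63)]
block_c [([301.0, 167.0, 29.0, 30.0], 0.83), ([302.0, 121.0, 256.0, 242.0], 0.3)]
knee_tab [([189.0, 94.0, 35.0, 188.0], 0.6)]
roundbar [([260.0, 151.0, 28.0, 34.0], 0.88)]
angle [([261.0, 68.0, 29.0, 35.0], 0.94)]
pipe [([246.0, 111.0, 24.0, 27.0], 0.96)]
[[185.51600174 133.83203475]] [[242.63500219 235.52002823]
 [299.34030875 168.06511441]]
[ 0.42934987  0.82762156 -0.36216804]
```

View pics/w1w.png

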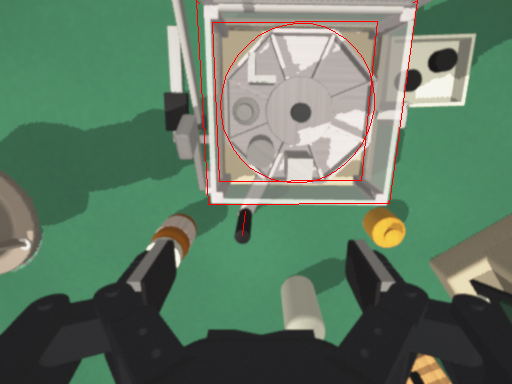

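```bash
cat >> h.py <<'E'
def lp(p,q,z=.09): return M2W(p,leverpt(q,z))[0], ori(p,90+np.degrees(q)-24.5)
def stroke(p):
    for q in (.2,.4,.6,.8): robot.line_to(*lp(p,q),velocity=.12)
    s=robot.line_to(*lp(p,1.0),velocity=.04,f_stop=14)
    m=inM(p,robot.current_tool_pos()); print('stop',s,'q',np.arctan2(m[1],m[0])+np.pi/2+np.radians(24.5)-.051,np.round(robot.current_contact_force(),1))
    robot.pause(.15)
    for q in (.6,.3,-.0): robot.line_to(*lp(p,q),velocity=.15)
    robot.pause(.5); print('t',robot.current_time_s(),np.round(robot.current_contact_force(),1))
E
python3 - <<'E'
from h import *
p=np.load('p1.npy')
fingers.gripper_to(.47)
robot.move_to(*lp(p,0,.17)); print(robot.line_to(*lp(p,0),velocity=.1,f_stop=8),robot.current_finger_gap(),robot.current_time_s())
stroke(p)
T=wpose();im=snap('wrist','w2.png');snap('scene','s2.png')
b=recognise('block_c','scene')[:1];print(b); print(inM(p,onplane('scene',b[0]['rect'][:2],.09)) if b else 0)
E
```

```text
False 0.46904956914317464 6.4417
stop True q 0.8374852825024744 [-3.  -0.6  1.3]
t 10.9333 [-0.5  1.1  0.1]
[{'rect': [206.8, 239.6, 21.5, 20.4], 'p': 0.79}]
[ 0.06164768 -0.05476722  0.09      ]
```

View pics/w2.png

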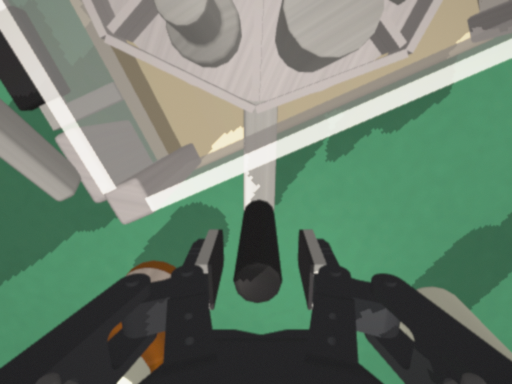

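Run:
```python
from h import *
p=np.load('p1.npy')
stroke(p)
robot.line_to(*lp(p,0,.2),velocity=.2)
robot.move_to(M2W(p,[-.15,-.06,.33])[0],ori(p,90))
T=wpose();np.save('T3.npy',T);im=snap('wrist')[:,:,::-1]
b=recognise('block_c','wrist');print([(r['rect'],r['p']) for r in b[:2]],wproj(T,M2W(p,[[.07,0,.1],[.05,-.05,.1]])))
t=np.radians(43)
print('tab',wproj(T,M2W(p,[[-.121,-.085+.09*np.cos(t),.11+.09*np.sin(t)],[-.121,-.085+.106*np.cos(t),.11+.106*np.sin(t)]])))
cv2.imwrite('pics/w3.png',im); print(robot.current_time_s())
for d in(90,-90):
  print(d,robot.inverse_kinematics(M2W(p,[-.121,-.02,.17])[0],ori(p,d)))
  print(d,robot.inverse_kinematics(M2W(p,[0,.16,.33])[0],ori(p,d)))
```

```text
stop True q 0.8374283686224248 [-2.3 -0.3  2. ]
t 15.5667 [0.2 0.  0.3]
[([435.9, 114.8, 57.1, 31.7], 0.85), ([448.4, 228.4, 49.0, 41.6], 0.48)] [[447.0255566  109.73867029]
 [423.15076554 152.00918526]]
tab [[289.89651076 133.57551811]
 [291.36685071 121.97711723]]
17.1167
90 [ 38.0496056   13.8659995  -49.29322427 108.53871172  11.78444308
  62.81482921 -34.4679278 ]
90 [ 15.36183962  37.18288284 -61.27718337  61.50615734  32.28799723
  97.17059573 -54.22605303]
-90 [ 46.99224466  17.57209262 -61.44547298 108.32118096  17.14381398
  64.1084154  140.42023315]
-90 [ 15.53635024  37.38367485 -61.82687581  61.49816301  32.65669575
  97.31078673 125.56182076]
```

View pics/w3.png

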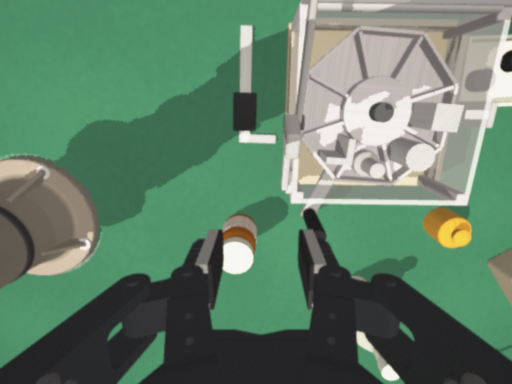

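```bash
cat >> h.py <<'E'
from scipy.spatial.transform import Rotation as Ro
def tori(p,d,tilt):
    ax=np.array([np.cos(p[2]),np.sin(p[2]),0])
    return (Ro.from_rotvec(ax*np.radians(tilt))*Ro.from_euler('xyz',ori(p,d),degrees=True)).as_euler('xyz',degrees=True)
def tabp(p,th,r=.09,up=0):
    t=np.radians(th);return M2W(p,[-.121,-.085+r*np.cos(t),.11+r*np.sin(t)+up])[0]
E
python3 - <<'E'
from h import *
p=np.load('p1.npy')
for th in (43,60,80): print(th,robot.inverse_kinematics(tabp(p,th),tori(p,-90,th-43)))
robot.move_to(tabp(p,43,up=.09),tori(p,-90,0))
T=wpose();snap('wrist','w4.png');print(robot.current_time_s())
t=np.radians(43)
print(wproj(T,np.array([tabp(p,43),tabp(p,43,up=.016),tabp(p,43,.106)])))
r=recognise('knee_tab','wrist');print(r[:2])
E
```

```text
43 [ 46.91224936  17.49109016 -61.45011256 108.16699917  17.03912106
  64.28754253 140.42217878]
60 [ -46.90232032    8.23792974   64.62170765  114.91800076  -27.41308434
   63.95693139 -168.40340536]
80 [  51.63914178   11.07314293  -23.98436025  114.58650536  -35.27055029
   66.49244484 -153.14039074]
19.6083
[[261.58206258 199.79205597]
 [261.65728262 206.96257348]
 [261.62880552 218.99640987]]
[{'rect': [254.7, 215.2, 29.7, 229.2], 'p': 0.7}, {'rect': [194.3, 144.8, 43.2, 34.2], 'p': 0.27}]
```

View pics/w4.png

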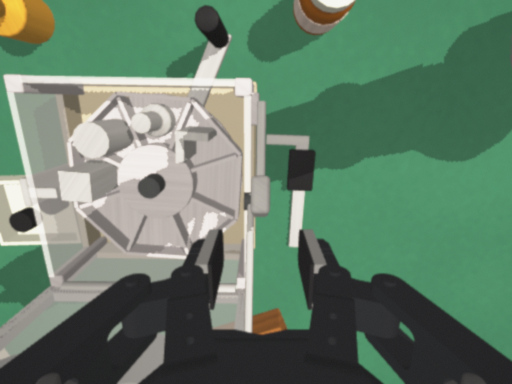

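```bash
python3 - <<'E'
from h import *
p=np.load('p1.npy');o=tori(p,-90,0)
th0=44
print(robot.line_to(tabp(p,th0,up=.007),o,velocity=.1,f_stop=8))
fingers.gripper_to(0,force=40); print('gap',robot.current_finger_gap(),robot.current_contact_force().round(1) if hasattr(robot.current_contact_force(),'round') else robot.current_contact_force(),robot.current_time_s())
for th in range(52,85,8):
    s=robot.line_to(tabp(p,th,up=.007),o,velocity=.06,f_stop=30)
    print(th,s,robot.current_finger_gap(),np.round(robot.current_contact_force(),1))
    if s: break
snap('scene','s5.png');snap('side','d5.png');print(robot.current_time_s())
E
python3 - <<'E'
import cv2,numpy as np
a=cv2.imread('pics/s5.png')[90:330,120:330];b=cv2.imread('pics/d5.png')[110:350,160:350]
cv2.imwrite('pics/c5.png',cv2.resize(np.hstack([a,b]),None,fx=2,fy=2,interpolation=cv2.INTER_CUBIC))
E
```

```text
False
gap 0.1605105817176987 [-1.  -1.2  3.9] 20.9667
52 False 0.15548478141562797 [ 2.1  0.4 -1.4]
60 False 0.15653383831458084 [ 3.7 -1.  -4.7]
68 False 0.15664278953721086 [ 3.  -0.2 -5.2]
76 False 0.15341274353534057 [ 2.3  0.4 -6.3]
84 False 0.1552701439559902 [ 1.3  2.6 -3.8]
22.8583
```

View pics/c5.png

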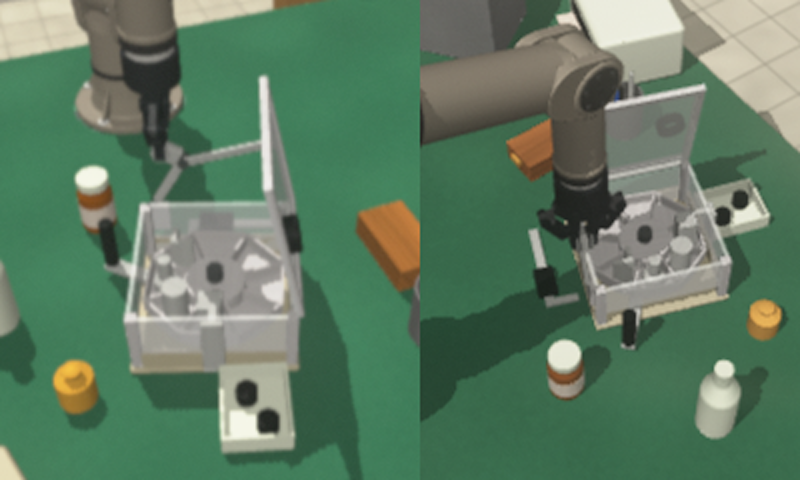

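```bash
cat >> h.py <<'E'
def lidp(p,psi,s=.195,t=.006,x=0.,gap=0):
    a=np.radians(psi); y=.108-s*np.sin(a)+t*np.cos(a)+.011+gap; z=.11+s*np.cos(a)+t*np.sin(a)+.017
    return M2W(p,[x,y,z])[0]
E
python3 - <<'E'
from h import *
p=np.load('p1.npy');o=tori(p,-90,0)
fingers.gripper_to(.47); 
c=inM(p,robot.current_tool_pos()); robot.line_to(M2W(p,c+[0,0,.06])[0],o,velocity=.08)
robot.line_to(M2W(p,c+[0,0,.2])[0],o,velocity=.2)
r=recognise('knee_tab','scene')
for psi in range(0,95,15): print(psi,np.round(robot.inverse_kinematics(lidp(p,psi),o),0))
fingers.gripper_to(0)
a=inM(p,lidp(p,2,gap=.05)); a[2]=.43
robot.move_to(M2W(p,a)[0],o)
print(robot.current_time_s(),robot.current_contact_force(), robot.current_joint_positions())
snap('scene','s6.png');snap('side','d6.png')
E
python3 - <<'E'
import cv2,numpy as np
a=cv2.imread('pics/s6.png')[60:330,120:330];b=cv2.imread('pics/d6.png')[80:350,160:350]
cv2.imwrite('pics/c6.png',cv2.resize(np.hstack([a,b]),None,fx=2,fy=2,interpolation=cv2.INTER_CUBIC))
E
```

```text
0 [ 23.  39. -71.  66.  37.  97. 124.]
15 [ 28.  32. -62.  71.  28.  92. 133.]
30 [ 38.  34. -71.  76.  32.  91. 132.]
45 [ 43.  32. -68.  82.  29.  85. 138.]
60 [ 46.  31. -63.  87.  28.  79. 142.]
75 [ 46.  31. -59.  92.  28.  73. 144.]
90 [ 45.  32. -55.  96.  29.  66. 143.]
26.5583 [ 0.05543656 -0.49486188  0.23480863] [  8.9612092   39.82976359 -68.41773426  43.17447093  40.54411687
 113.47679928 126.33972251]
```

View pics/c6.png

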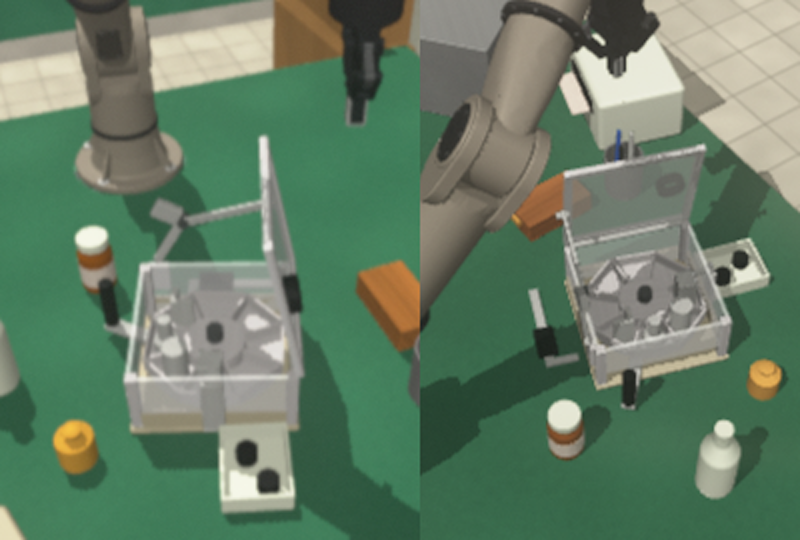

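```bash
python3 - <<'E'
from h import *
p=np.load('p1.npy');o=tori(p,-90,0)
print(robot.line_to(lidp(p,2,gap=.05),o,velocity=.15,f_stop=8))
for psi in list(range(2,83,8)):
    s=robot.line_to(lidp(p,psi),o,velocity=.08,f_stop=18)
    print(psi,s,np.round(robot.current_contact_force(),1),np.round(robot.current_joint_positions()[2]),round(robot.current_time_s(),1))
    if s: break
snap('scene','s7.png');snap('side','d7.png')
E
python3 - <<'E'
import cv2,numpy as np
a=cv2.imread('pics/s7.png')[60:330,120:330];b=cv2.imread('pics/d7.png')[80:350,160:350]
cv2.imwrite('pics/c7.png',cv2.resize(np.hstack([a,b]),None,fx=2,fy=2,interpolation=cv2.INTER_CUBIC))
E
```

```text
False
2 False [ 0.1 -0.2  0.5] -70.0 28.3
10 False [-0.  -0.1 -0.6] -70.0 28.8
18 False [-0.1  0.7  0.1] -70.0 29.3
26 False [-0.2  0.2  0.1] -70.0 29.8
34 False [-0.1  0.2 -0.5] -70.0 30.3
42 False [ 0.  -0.3 -0.4] -70.0 30.8
50 False [-0.4 -0.3 -0.1] -70.0 31.2
58 False [ 0.3  0.4 -0.7] -70.0 31.7
66 False [0.6 0.1 0.1] -70.0 32.2
74 False [ 0.6 -0.1 -0.4] -69.0 32.7
82 False [-0.   0.2 -0.3] -68.0 33.2
```

View pics/c7.png

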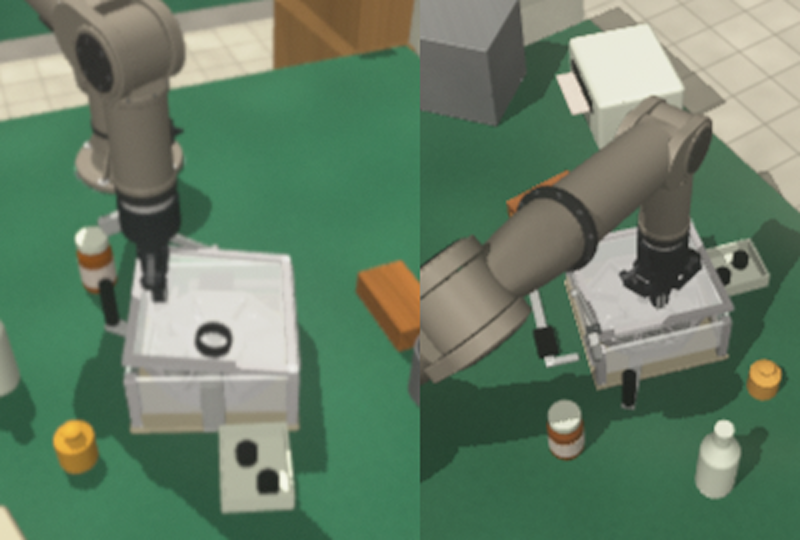

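```bash
python3 - <<'E'
from h import *
p=np.load('p1.npy');o=tori(p,-90,0)
print(robot.line_to(lidp(p,88),o,velocity=.05,f_stop=20),robot.current_contact_force())
a=inM(p,lidp(p,90)); s=robot.line_to(M2W(p,a-[0,0,.012])[0],o,velocity=.03,f_stop=22)
c=inM(p,robot.current_tool_pos());print(s,c,robot.current_contact_force()); robot.pause(.3)
robot.line_to(M2W(p,c+[0,0,.05])[0],o,velocity=.1);robot.line_to(M2W(p,c+[0,0,.3])[0],o,velocity=.2)
robot.pause(.3)
snap('scene','s8.png');snap('side','d8.png');print(robot.current_time_s(),robot.current_contact_force())
for n in('jar','bottle','cup','weight','gaugebox','puckbox','caliper'):
  print(n,[np.round(r['rect']).tolist() for k in('scene','side') for r in recognise(n,k)[:1]])
E
python3 - <<'E'
import cv2,numpy as np
a=cv2.imread('pics/s8.png')[90:330,120:330];b=cv2.imread('pics/d8.png')[110:350,160:350]
cv2.imwrite('pics/c8.png',cv2.resize(np.hstack([a,b]),None,fx=2,fy=2,interpolation=cv2.INTER_CUBIC))
E
```

```text
False [-0.32849814 -0.46400068  0.51659522]
True [ 0.00059495 -0.07541555  0.13313893] [-1.55686636 -0.58415942  5.7786981 ]
37.0333 [0.69183975 0.07226702 0.19764515]
jar [[168.0, 191.0, 20.0, 35.0], [234.0, 295.0, 18.0, 26.0]]
bottle [[116.0, 232.0, 25.0, 52.0], [309.0, 309.0, 23.0, 40.0]]
cup [[340.0, 244.0, 35.0, 40.0], [260.0, 165.0, 20.0, 37.0]]
weight [[157.0, 282.0, 18.0, 27.0], [333.0, 269.0, 16.0, 23.0]]
gaugebox [[320.0, 212.0, 46.0, 42.0], [225.0, 181.0, 42.0, 39.0]]
puckbox [[250.0, 294.0, 32.0, 44.0], [319.0, 213.0, 30.0, 30.0]]
caliper [[227.0, 243.0, 28.0, 44.0]]
```

View pics/c8.png

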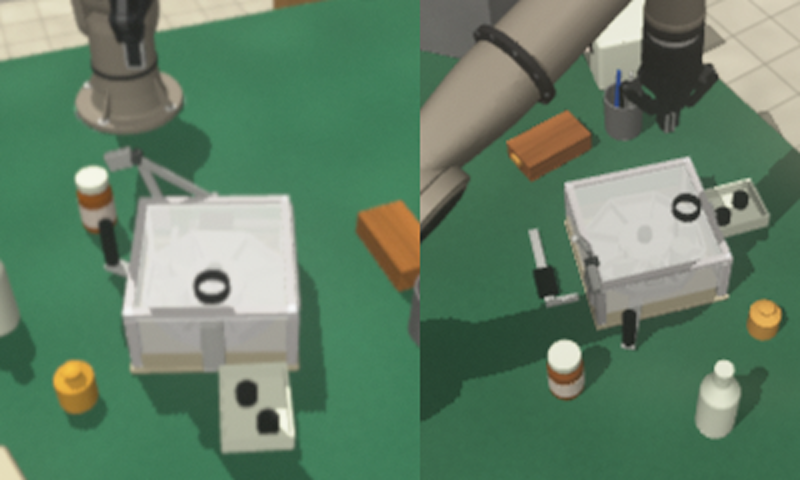

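Run:
```python
from h import *
p=np.load('p1.npy');o=tori(p,-90,0)
a=np.array([0,-.085,.145]); robot.line_to(M2W(p,a)[0],o,velocity=.15,f_stop=10)
s=robot.line_to(M2W(p,a-[0,0,.024])[0],o,velocity=.02,f_stop=20)
c=inM(p,robot.current_tool_pos());print(s,c); robot.pause(.2)
robot.line_to(M2W(p,c+[0,0,.2])[0],o,velocity=.15); robot.pause(.3)
print(robot.current_time_s(),workorder.close_job())
```

```text
True [ 2.53152671e-05 -8.49984078e-02  1.33138554e-01]
the job is handed in; nothing more can be done
42.5333 None
```

The job is handed in at 42.5 s: two full lever strokes brought the square block to the station, the stay was unlocked, and the cover is shut. A second press met it at its 116 mm shut height, and everything I could check round the changer is still in place.

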